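# Bolt the cutting board into the dish rack

## Robot

A 6-joint arm with a two-finger parallel gripper is mounted at the origin on the work surface. World frame = base frame: x ahead of the robot, y to its left, z up, the work surface at z = 0. Lengths are in m, angles in degrees, forces in N, time in s.
With the tool pointing down it reaches from about 0.4 to 0.825 m from the base axis. Payload 7 kg.
Tool frame: the origin (TCP) lies midway between the tips of the shut fingers; the grasp point (between the pads) lies 19 mm behind it; z points along the fingers, y is the line along which they close (so a half turn about z gives the same grasp; the last joint's range is limited). The gripper opens to 88 mm and grips with 3 to 60 N. Pads are 19 mm wide; open, the fingers measure 130 mm over their backs; the gripper's body (78 mm by 193 mm) begins 47 mm behind the grasp point.
Start: joints at [-54.368, 20.546, 0.682, 0, -70.136, -16.507], TCP at [0.221, -0.638, 0.227] pointing down, gripper open.
Joint ranges: [-176.03, 176.03], [-82.01, 121.73], [-58.28, 71.71], [-173.87, 95.51], [-174.79, -0.11], [-173.66, 173.66]. Speed limits (degrees/s): [136.94, 136.94, 172.46, 180, 180, 180].

## Interface

Orientations are given as [roll, pitch, yaw] about the fixed x, y, z axes, in that order (R = Rz(yaw) Ry(pitch) Rx(roll)).
In Python, from plant import get_state, optics, order gives the robot as it stands. The module is installed in compiled form; this text tells all that it offers.
- The arm moves only by the tool send_rows, never from a script. Its argument "moves" is a list of rows, each an object with "slide": the shift along the tool's x, y, z as a fraction of full scale, a list of three; "turn": the turn about the tool's z as a fraction of full scale; "gripper": the opening, from 0 (shut) to 1 (fully open). A call has exactly 5 rows; each row is the pose to reach, as a shift and turn from the pose commanded when the call began, along the tool's axes at that moment; what a row does not reach only later rows make up. Full scale, the value 1, is 150 mm for a shift and 90 degrees for a turn. A row lasts 1/12 s, in which the tool goes at most 41.7 mm and 7.16 degrees, less where a joint would pass 70% of its speed; a pose out of reach is approached as far as the arm can. A call with a number of a shift or a turn outside -1 to 1 is refused whole. A call with a gripper value outside its range is refused whole. The fingers move at their own pace and stop on an object; "newtons" is the grip in N (left out, the last holds). Time passes only in rows, so rows that repeat a pose let the fingers close, or fill a call up. It gives the time, the measured TCP pose, the force, the opening and the grip force at its end, in the units of the state.
- get_state(): the state, without advancing time (a new reading comes with each control period).
- optics.capture(name): name is "side" or "top"; returns a dict with "img" (400x640x3 uint8, red, green, blue), "intrinsics" (3x3 intrinsics, pixels), "origin" and "attitude" of the camera in the world. Camera axes: x right, y down, z forward; pixel columns grow to the right and rows downward; lengths in m; the calibration is good to about 2 mm. A picture is of the moment at which its call begins. There is no depth.
- order.close_job(): hands the job in; it is judged then, once.
Trained networks look in the newest picture that a camera, given by its name, has taken for a name from the list of things; names that differ only in an ending like _2 or _b are one class to them, and where a whole thing is asked for, a point or a joint stands for the part that bears it (a point fixed in the world has none). Each returns a list of dicts, best first, with "p" (0 to 1); they miss things now and then, are a little off and sometimes report something else, mostly with a low value. They report only what shows in the picture. A call takes as long as a camera call. They do not tell look-alikes from the thing itself.
- optics.look_for(camera, name): "location" ([x, y, z] in m, in world coordinates, good to about 4 mm: the middle of the surface that is visible of it).
The state is a dict: "time_s": time; "joints": joint angles; "qd": joint speeds; "joint_torque": joint torques, N m; "tcp_pos": TCP position; "eef_rot": TCP orientation; "contact_force": force on the tool from outside, world axes, zero at the start; "moment": the same for the moment, N m; "gripper_width": finger opening in m; "gripper_force": force on a finger pad.
Only numpy, scipy, OpenCV 4.12 (cv2) and the standard library are available. Lean on these libraries where they do the work, as an engineer would, in place of code of your own. Each camera call takes 0.05 s, during which the arm holds its last target. There are 200 camera calls.

## Task

The cutting board with the hole stands in the wooden drainer: lock it into the steel-rod dish rack for the trip. First draw the rack's barrel bolt fully back out of the empty board bay, stand that board upright down in the bay with its hole in line with the bolt, then slide the bolt through the hole, fully home in its keeper. Leave everything else where it is, the board without a hole included.

Things in the scene. Friction and masses are not known exactly. Their poses are not given: they have to be found in the camera images.
- rack: fixed steel-rod dish rack; origin on the table under the centre of its board bay. Bay: slot along rack y, 17 mm wide (x), 212 mm long, floor at z 14 mm, between rods that flare outwards up to z 90 mm. Bolt bracket on the +x side: x 28 to 134, y 40 to 90, up to z 135 mm. Rack floor: x -60 to 172, y -125 to 125 mm, low 58 mm fence round the +x part
- bolt (a joint): travel (m) of the steel barrel bolt, a 10 mm rod along rack x at y 65, z 126 mm, moving towards rack -x: 0 = drawn fully back (tip at rack x 22 mm, clear of the bay), 0.060 = fully home (tip at x -38 mm, through the keeper). Starts part-way, across the bay. Needs about 3 N and stays where left
- knob (a point): centre of the top of the bolt's upright knob, a steel cylinder 16 mm across; top at z 166 mm, free to grip down to z 136 mm. It stands 85 mm behind the rod tip (rack x = 107 mm minus the travel, y = 65 mm) and moves with the bolt
- keeper (a point): centre of the keeper's opening (16 mm wide), a steel loop on legs at rack (-30, 65, 126) mm, loop top at z 141 mm; its axes are the rack's
- board: white plastic cutting board to be locked in, 12 mm thick (its x), 200 mm wide (its y), 140 mm tall (its z), about 0.3 kg; origin at the centre of its underside. Its hole goes through the thickness, 34 mm wide and 26 mm high, centred at y = +65 mm, z = 112 mm. It starts upright in one of the drainer's two grooves
- drainer: fixed wooden drainer block, 130 (x) x 210 (y) x 42 mm tall, with two grooves along its y at x = -32 and +32 mm, 17 mm wide, floors at z = 12 mm; origin at the centre of its underside. The boards in the two grooves may be either way round in order
- short_board: second white plastic board, 190 wide x 118 tall x 12 mm, no hole, standing in the drainer's other groove; origin at the centre of its underside, axes as the board's; stays where it is
- tumbler_rack: glass tumbler, 68 mm across, 95 mm tall, standing on the rack floor beside the bolt; origin at the centre of its underside
- tumbler: glass tumbler, 68 mm across, 95 mm tall, standing behind the drainer; origin at the centre of its underside
- jar: green glass bottle, 66 mm across, 160 mm tall, beside the rack; origin at the centre of its underside
- mug: white mug, 72 mm across, 85 mm tall, handle to its +y; origin at the centre of its underside
- spatula: wooden spatula, 250 mm long, lying flat beside the rack; origin under its middle, x along it
- fork: steel fork, 190 mm long, 24 mm wide, 4 mm thick, lying flat in front of the drainer; origin under its middle, x along it
There are look-alikes about, which are no part of the job. Leave any purple or red look-alike of the board alone.

How it is judged:
By the outcome, as a careful person would: the job done as asked, in the order asked, and still so for the second after the job is handed in, with the robot touching nothing.
It also fails if it takes over 72 s, if anything falls off the work surface, if the arm or the gripper's body presses on something with over 40 N, if the wrist force passes 120 N, or if a joint passes its speed limit or range.

## Working session

There is one attempt and no reset: what is moved stays moved. The work goes in short steps, Python scripts to look and compute and a tool call to move; the robot and the scene stay as the last step left them, time stands still between calls to the robot, and variables do not carry over. Pictures are saved under pics/ and viewed, at most 10 in all, crops included, and the job is handed in when it is done.

Besides the shell and the picture viewer there is one more tool, called as name(argument=value, ...), one argument or row to a line, values as JSON. send_rows: Moves the arm, as the interface text tells. Shift numbers are shares of 150 mm and turn numbers shares of 90 degrees, none past 1 either way. Its arguments: {"type":"object","properties":{"moves":{"type":"array"},"newtons":{"type":"number"}},"required":["moves"]}

```bash
mkdir -p pics; cat > h.py <<'E'
import numpy as np, cv2
from plant import get_state, optics, order
def cap(n,save=None):
    c=optics.capture(n)
    if save: cv2.imwrite('pics/'+save+'.png',c['img'][:,:,::-1])
    return c
def rot(c):
    a=np.array(c['attitude'],float)
    if a.shape==(3,3): return a
    from scipy.spatial.transform import Rotation as R
    return R.from_euler('xyz',a,degrees=True).as_matrix() if a.size==3 else R.from_quat(a).as_matrix()
def proj(c,P):
    p=(np.atleast_2d(P)-np.array(c['origin']))@rot(c); q=p@np.array(c['intrinsics']).T
    return q[:,:2]/q[:,2:]
def ray(c,u,v):
    d=rot(c)@np.linalg.inv(np.array(c['intrinsics']))@np.array([u,v,1.]); return np.array(c['origin']),d/np.linalg.norm(d)
def onz(c,u,v,z):
    o,d=ray(c,u,v); return o+d*(z-o[2])/d[2]
def tri(c1,p1,c2,p2):
    o1,d1=ray(c1,*p1);o2,d2=ray(c2,*p2)
    t=np.linalg.lstsq(np.c_[d1,-d2],o2-o1,rcond=None)[0]
    a,b=o1+d1*t[0],o2+d2*t[1]; return (a+b)/2,np.linalg.norm(a-b)
E
cat > a.py <<'E'
from h import *
np.set_printoptions(precision=4,suppress=True)
for n in ['side','top']:
    c=cap(n,n+'0'); print(n,c['intrinsics'],c['origin'],c['attitude'])
    for t in 'rack bolt knob keeper board drainer short_board tumbler jar mug spatula fork'.split():
        for r in optics.look_for(n,t)[:4]: 
            l=np.array(r['location']); print(t,round(r['p'],2),l,proj(c,l)[0].round())
print(get_state())
E
python3 a.py
```

```text
side [[380.0978   0.     321.2051]
 [  0.     380.0978 198.7668]
 [  0.       0.       1.    ]] [0.1253 0.7191 1.036 ] [-138.8751   -0.068  -157.4613]
rack 0.58 [0.5096 0.2672 0.0362] [259. 277.]
bolt 0.53 [0.5117 0.2723 0.1318] [254. 261.]
knob 0.66 [0.5155 0.2708 0.1285] [253. 261.]
keeper 0.94 [0.5093 0.2686 0.039 ] [259. 277.]
board 0.93 [ 0.4918 -0.2123  0.109 ] [326. 158.]
board 0.85 [ 0.3705 -0.501   0.0741] [381. 127.]
board 0.58 [ 0.27   -0.2813  0.0684] [390. 171.]
drainer 0.57 [ 0.4596 -0.2025  0.011 ] [333. 182.]
drainer 0.36 [ 0.43   -0.215   0.1042] [343. 163.]
short_board 0.63 [ 0.4327 -0.2168  0.1044] [342. 163.]
tumbler 0.79 [ 0.5878 -0.1697  0.0684] [297. 167.]
mug 0.57 [ 0.5867 -0.2904  0.0576] [311. 149.]
mug 0.31 [ 0.5855 -0.1713  0.07  ] [298. 167.]
spatula 0.62 [0.5145 0.371  0.0049] [242. 312.]
fork 0.66 [ 0.3748 -0.2288  0.0074] [357. 184.]
top [[436.8945   0.     326.0677]
 [  0.     436.8945 202.2549]
 [  0.       0.       1.    ]] [ 0.2625 -0.0541  1.5039] [-173.4549    0.7301  -90.3804]
rack 0.72 [0.5137 0.2353 0.0322] [246. 179.]
bolt 0.56 [0.5127 0.2616
[... 698 characters left out ...]
52.]
mug 0.36 [ 0.3715 -0.234   0.0032] [384. 220.]
spatula 0.64 [0.5157 0.3698 0.0046] [210. 180.]
spatula 0.21 [0.6148 0.1675 0.0574] [265. 148.]
fork 0.52 [ 0.3735 -0.2346  0.0036] [384. 220.]
{'time_s': 1.3, 'joints': array([-54.3664,  20.547 ,   0.6832,   0.0011, -70.1344, -16.5068]), 'qd': array([ 0.0453,  0.0569, -0.0697, -0.1089, -0.1225,  0.0141]), 'joint_torque': array([ -0.001 , -58.239 ,  29.3293,   7.0026,   0.0122,   0.    ]), 'tcp_pos': array([ 0.2212, -0.6377,  0.2266]), 'eef_rot': array([-179.9979,   -0.0005, -160.8729]), 'contact_force': array([0.0963, 0.0149, 0.5159]), 'moment': array([-0.0408, -0.0158, -0.0033]), 'gripper_force': 0.0, 'gripper_width': 0.08760488764196525}
```

```bash
python3 - <<'E'
import cv2
a=cv2.imread('pics/side0.png');b=cv2.imread('pics/top0.png')
cv2.imwrite('pics/s_rack.png',cv2.resize(a[200:350,160:360],(800,600),interpolation=cv2.INTER_CUBIC))
cv2.imwrite('pics/t_rack.png',cv2.resize(b[120:240,200:360],(800,600),interpolation=cv2.INTER_CUBIC))
cv2.imwrite('pics/dr.png',cv2.vconcat([cv2.resize(a[110:210,270:430],(480,300),interpolation=cv2.INTER_CUBIC),cv2.resize(b[130:230,330:490],(480,300),interpolation=cv2.INTER_CUBIC)]))
E
```

```text
(no output)
```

View pics/s_rack.png

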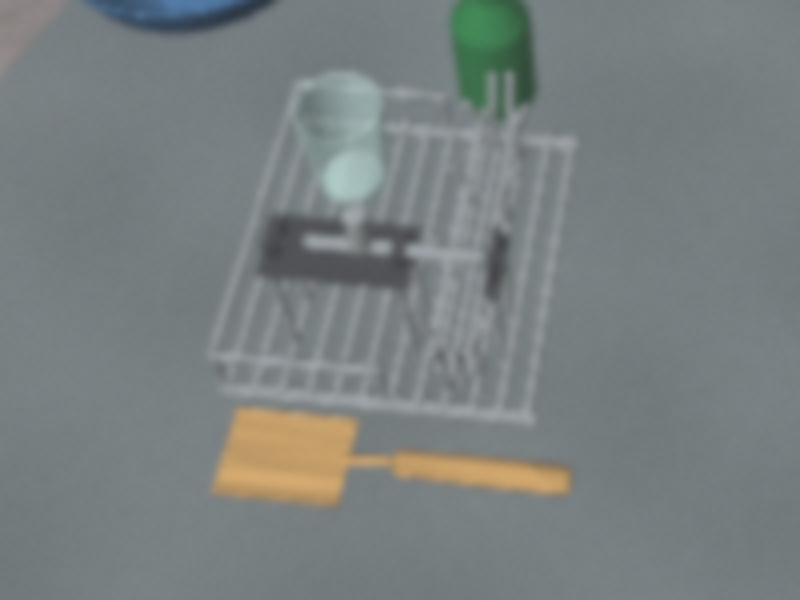

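View pics/t_rack.png

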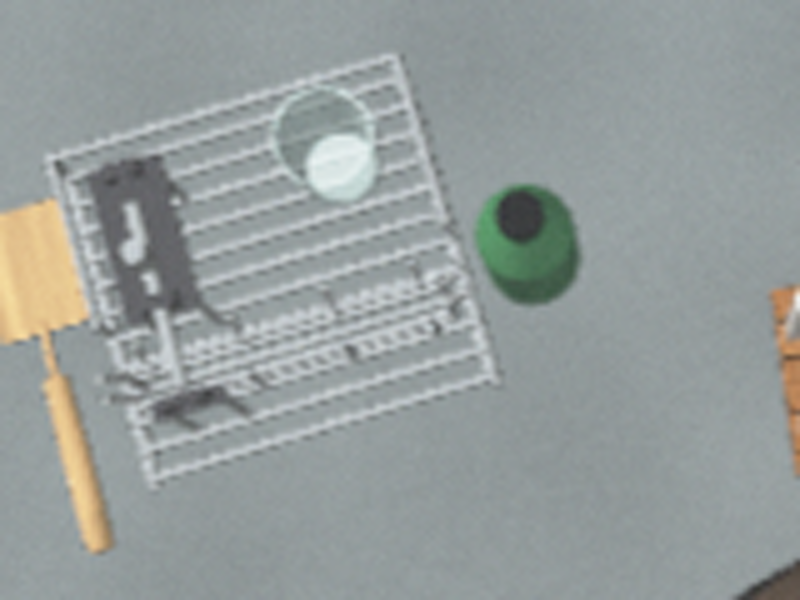

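View pics/dr.png

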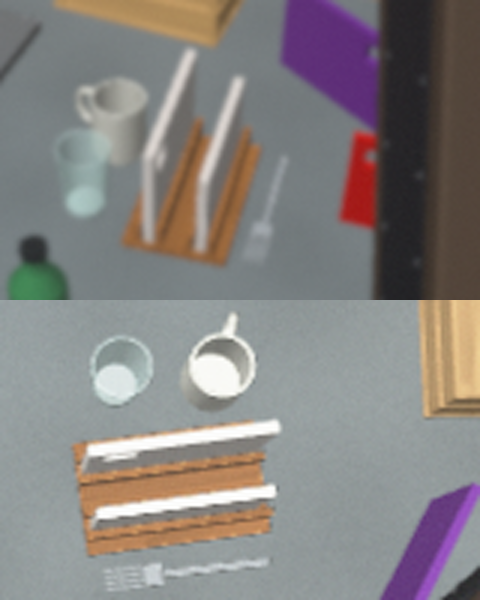

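The pictures show the rack with its bay towards the robot, with the bolt across it at top crop (165–180, 310–385). The holed board is the far one in the drainer: its hole is at the +y end, side crop (160,157). The board without a hole stands nearer the robot. I'll fit the poses from both views.

```bash
cat > f.py <<'E'
from h import *
from scipy.optimize import least_squares
np.set_printoptions(precision=4,suppress=True)
S,T=cap('side'),cap('top')
def W(p,P):
    P=np.array(P,float)/1000; c,s=np.cos(p[2]),np.sin(p[2])
    return np.c_[p[0]+c*P[:,0]-s*P[:,1],p[1]+s*P[:,0]+c*P[:,1],P[:,2]]
# rack corners
M=[[172,-125,58],[172,125,58],[-60,125,12],[-60,-125,12]]
t=np.array([[279,131],[209,151],[230.4,216.6],[299.4,196]]); s=np.array([[235,221],[213,288],[293.3,304.5],[303.75,235]])
f=lambda p:np.r_[proj(T,W(p,M))-t,proj(S,W(p,M))-s].ravel()
r=least_squares(f,[.5,.22,.28],loss='soft_l1');print('rack',r.x,np.degrees(r.x[2]));print(f(r.x).reshape(-1,2).round(1))
p=r.x
print('knob tri',tri(T,(225.6,169.6),S,(248,252)))
for tr in (0,.02,.03,.04): print(tr,proj(T,W(p,[[107-tr*1e3,65,166],[22-tr*1e3,65,126]])).ravel(),proj(S,W(p,[[107-tr*1e3,65,166],[22-tr*1e3,65,126]])).ravel())
def draw(c,im,segs,k,o):
    for P in segs:
        q=((proj(c,P)-o+.5)*k-.5)
        cv2.polylines(im,[np.round(q*8).astype(np.int32)],False,(0,0,255),1,cv2.LINE_AA,3)
segs=[W(p,M+M[:1])]+[W(p,[[x,-106,z],[x,106,z]]) for x,z in ((-8.5,14),(8.5,14))]+[W(p,[[22,65,126],[-38,65,126]]),W(p,[[28,40,135],[134,40,135],[134,90,135],[28,90,135],[28,40,135]])]
ims=[]
for c,o in ((S,(190,205)),(T,(195,115))):
    im=cv2.cvtColor(c['img'],cv2.COLOR_RGB2BGR)[o[1]:o[1]+115,o[0]:o[0]+130]
    im=cv2.resize(im,None,fx=3*1.02,fy=5,interpolation=cv2.INTER_CUBIC) if 0 else cv2.resize(im,None,fx=5,fy=5,interpolation=cv2.INTER_CUBIC)
    draw(c,im,segs,5,np.array(o)); ims.append(cv2.resize(im,(400,354)))
cv2.imwrite('pics/fit.png',cv2.hconcat(ims))
# boards: white blobs zoom
o=(360,160);im=cv2.cvtColor(T['img'],cv2.COLOR_RGB2BGR)[160:215,352:432];a=cv2.resize(im,(800,550)[:2],interpolation=cv2.INTER_CUBIC);cv2.imwrite('pics/bt.png',cv2.resize(a,(640,440)))
im=cv2.cvtColor(S['img'],cv2.COLOR_RGB2BGR)[120:200,300:360];cv2.imwrite('pics/bs.png',cv2.resize(im,(450,600),interpolation=cv2.INTER_CUBIC))
E
python3 f.py
```

```text
rack [0.4775 0.1923 0.2849] 16.325044781786644
[[ 0.3 -1.1]
 [-0.5 -0.2]
 [-0.8  0.6]
 [ 0.   0.4]
 [-0.3 -1.6]
 [-1.   0.7]
 [ 0.6 -0.2]
 [ 1.9 -1. ]]
knob tri (array([0.5209, 0.2733, 0.173 ]), np.float64(0.0020770981824196223))
0 [222.6009 156.8208 232.6306 184.5022] [233.3523 251.8926 265.847  262.6938]
0.02 [224.2698 162.8341 234.2797 190.4304] [240.5863 252.5742 272.9583 263.3742]
0.03 [225.1063 165.8483 235.1062 193.4016] [244.2107 252.9157 276.5211 263.7151]
0.04 [225.9442 168.8674 235.934  196.3777] [247.8401 253.2576 280.0886 264.0564]
```

View pics/fit.png

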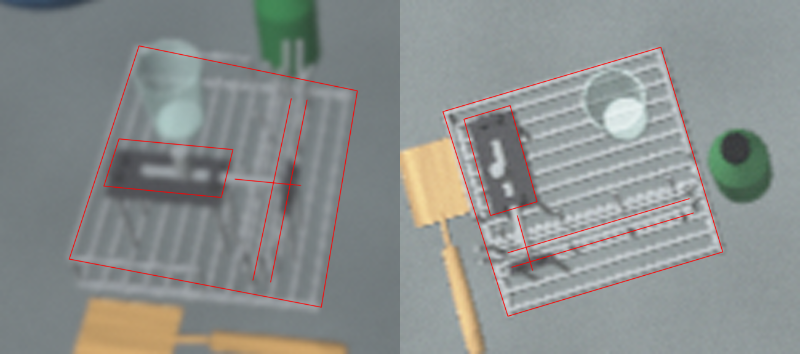

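View pics/bt.png

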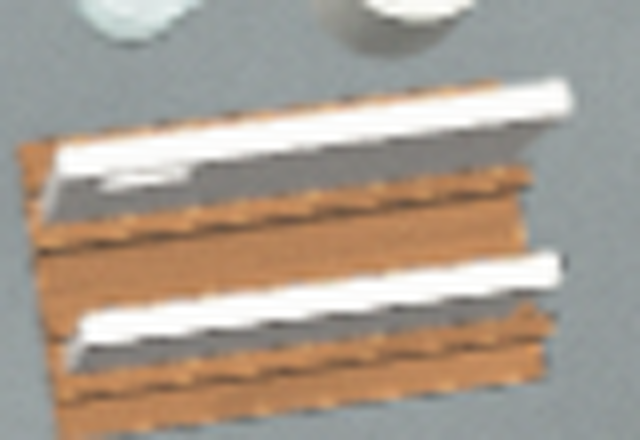

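View pics/bs.png

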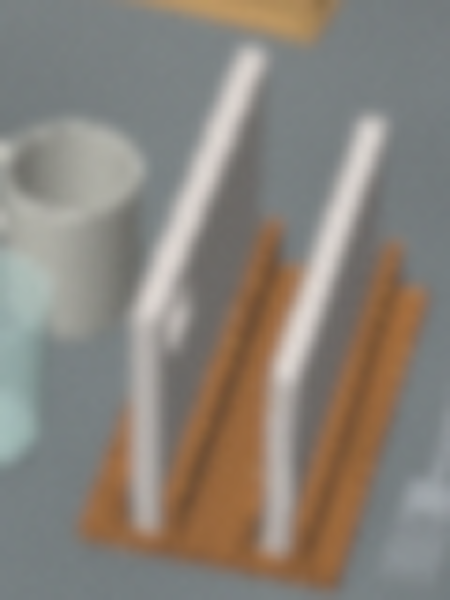

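The fit agrees with the bracket and the keeper in both views. The holed board's top edge runs from (60,162) to (571,98) in the top crop and from (150,300) to (252,55) in the side crop. Next I triangulate it and work out the shift to the knob.

```bash
cat > g.py <<'E'
from h import *
np.set_printoptions(precision=4,suppress=True)
S,T=cap('side'),cap('top')
t=[(359.06,179.8),(422.9,171.8)]; s=[(319.5,159.3),(333.1,127.3)]
for a,b in zip(t,s): print(tri(T,a,S,b), onz(T,*a,.152), onz(S,*b,.152))
A,B=[onz(T,*a,.152) for a in t]; d=A-B; print(np.linalg.norm(d),np.degrees(np.arctan2(-d[0],d[1])),(A+B)/2)
for c,n in((S,'side'),(T,'top')): print(proj(c,[[.5219,.2743,.166]]))
E
cat > d.py <<'E'
# usage: d.py x y z yaw : shift in tool axes in full-scale fractions from current measured pose
import sys; from h import *
g=get_state(); x,y,z,w=map(float,sys.argv[1:5]); p=g['tcp_pos']; yw=np.radians(g['eef_rot'][2]); d=np.array([x,y,z])-p
c,s=np.cos(yw),np.sin(yw)
print('t',g['time_s'],'tcp',p.round(4),g['eef_rot'].round(2),'w',round(g['gripper_width'],4),'F',g['contact_force'].round(1))
dw=(w-g['eef_rot'][2]+180)%360-180
print('slide',((d@np.array([[c,s,0],[s,-c,0],[0,0,-1]]).T)/.15).round(3),'turn',round(-dw/90,3), 'm')
E
python3 g.py; python3 d.py .519 .273 .26 -73.7
```

```text
(array([ 0.4859, -0.1404,  0.1682]), np.float64(0.001971170927354903)) [ 0.4877 -0.1417  0.152 ] [ 0.4937 -0.1563  0.152 ]
(array([ 0.5146, -0.3426,  0.1457]), np.float64(0.004286225149475529)) [ 0.5113 -0.3417  0.152 ] [ 0.5139 -0.3348  0.152 ]
0.20147884445532097 6.729364102663602 [ 0.4995 -0.2417  0.152 ]
[[248.2254 253.6674]]
[[225.6969 169.3785]]
t 1.5 tcp [ 0.2211 -0.6377  0.2265] [ 180.     -0.   -160.88] w 0.0878 F [0.1 0.1 0.3]
slide [-3.865  5.086 -0.223] turn -0.969 m
```

send_rows(
  moves=[
    {"slide":[-0.187,0.133,-0.053],"turn":-0.079,"gripper":0.6},
    {"slide":[-0.374,0.265,-0.107],"turn":-0.158,"gripper":0.6},
    {"slide":[-0.562,0.398,-0.16],"turn":-0.237,"gripper":0.6},
    {"slide":[-0.749,0.53,-0.213],"turn":-0.317,"gripper":0.6},
    {"slide":[-0.936,0.663,-0.267],"turn":-0.396,"gripper":0.6},
  ],
  newtons=20,
)

```text
time_s: 1.92
tcp_pos: [0.3218, -0.4965, 0.267]
eef_rot: [-180.0, -0.0, -124.9]
contact_force: [0.4, -0.6, 0.9]
gripper_width: 0.0597
gripper_force: 0.0
```

send_rows(
  moves=[
    {"slide":[-0.198,0.008,0],"turn":-0.079,"gripper":0.6},
    {"slide":[-0.396,0.016,0],"turn":-0.158,"gripper":0.6},
    {"slide":[-0.593,0.024,0],"turn":-0.237,"gripper":0.6},
    {"slide":[-0.791,0.032,0],"turn":-0.316,"gripper":0.6},
    {"slide":[-0.989,0.04,0],"turn":-0.395,"gripper":0.6},
  ],
)

```text
time_s: 2.33
tcp_pos: [0.4025, -0.3718, 0.2669]
eef_rot: [-180.0, -0.0, -89.3]
contact_force: [0.5, -0.5, 0.2]
gripper_width: 0.0524
gripper_force: 0.0
```

send_rows(
  moves=[
    {"slide":[-0.2,-0.04,0],"turn":-0.036,"gripper":0.6},
    {"slide":[-0.4,-0.08,0],"turn":-0.072,"gripper":0.6},
    {"slide":[-0.6,-0.12,0],"turn":-0.108,"gripper":0.6},
    {"slide":[-0.8,-0.16,0],"turn":-0.144,"gripper":0.6},
    {"slide":[-1,-0.2,0],"turn":-0.178,"gripper":0.6},
  ],
)

```text
time_s: 2.75
tcp_pos: [0.4311, -0.2215, 0.2668]
eef_rot: [-180.0, -0.0, -73.5]
contact_force: [0.6, 0.6, -0.4]
gripper_width: 0.0525
gripper_force: 0.0
```

```bash
python3 d.py .519 .273 .26 -73.7
```

```text
t 2.75 tcp [ 0.4311 -0.2215  0.2668] [-1.7997e+02 -1.0000e-02 -7.3500e+01] w 0.0525 F [ 0.6  0.6 -0.4]
slide [-2.995 -1.498  0.046] turn 0.002 m
```

send_rows(
  moves=[
    {"slide":[-0.2,-0.1,0],"turn":0,"gripper":0.6},
    {"slide":[-0.4,-0.2,0],"turn":0,"gripper":0.6},
    {"slide":[-0.6,-0.3,0],"turn":0,"gripper":0.6},
    {"slide":[-0.8,-0.4,0],"turn":0,"gripper":0.6},
    {"slide":[-1,-0.5,0],"turn":0,"gripper":0.6},
  ],
)

```text
time_s: 3.17
tcp_pos: [0.4608, -0.0563, 0.267]
eef_rot: [-179.9, 0.0, -73.7]
contact_force: [0.7, 0.6, -0.1]
gripper_width: 0.0528
gripper_force: 0.0
```

send_rows(
  moves=[
    {"slide":[-0.2,-0.1,0],"turn":0,"gripper":0.6},
    {"slide":[-0.4,-0.2,0],"turn":0,"gripper":0.6},
    {"slide":[-0.6,-0.3,0],"turn":0,"gripper":0.6},
    {"slide":[-0.8,-0.4,0],"turn":0,"gripper":0.6},
    {"slide":[-1,-0.5,0],"turn":0,"gripper":0.6},
  ],
)

```text
time_s: 3.58
tcp_pos: [0.4906, 0.1089, 0.267]
eef_rot: [-179.9, 0.0, -73.6]
contact_force: [1.0, -1.1, -0.1]
gripper_width: 0.0527
gripper_force: 0.0
```

send_rows(
  moves=[
    {"slide":[-0.25,-0.125,0],"turn":0,"gripper":0.6},
    {"slide":[-0.5,-0.25,0.03],"turn":0,"gripper":0.6},
    {"slide":[-0.75,-0.375,0.04],"turn":0,"gripper":0.6},
    {"slide":[-0.995,-0.5,0.05],"turn":0,"gripper":0.6},
    {"slide":[-0.995,-0.5,0.05],"turn":0,"gripper":0.6},
  ],
)

```text
time_s: 4.0
tcp_pos: [0.5215, 0.2771, 0.2576]
eef_rot: [180.0, -0.0, -73.5]
contact_force: [0.4, -1.3, 0.2]
gripper_width: 0.0526
gripper_force: 0.0
```

```bash
python3 d.py .520 .273 .142 -73.7; python3 - <<'E'
from h import *
S=cap('side');T=cap('top')
a=cv2.resize(S['img'][195:295,200:300,::-1],(400,400),interpolation=cv2.INTER_CUBIC);b=cv2.resize(T['img'][120:220,180:280,::-1],(400,400),interpolation=cv2.INTER_CUBIC)
cv2.imwrite('pics/k1.png',cv2.hconcat([a,b]))
E
```

```text
t 4.0 tcp [0.5215 0.2771 0.2576] [ 1.7998e+02 -1.0000e-02 -7.3480e+01] w 0.0526 F [ 0.4 -1.3  0.2]
slide [0.024 0.017 0.771] turn 0.002 m
```

View pics/k1.png

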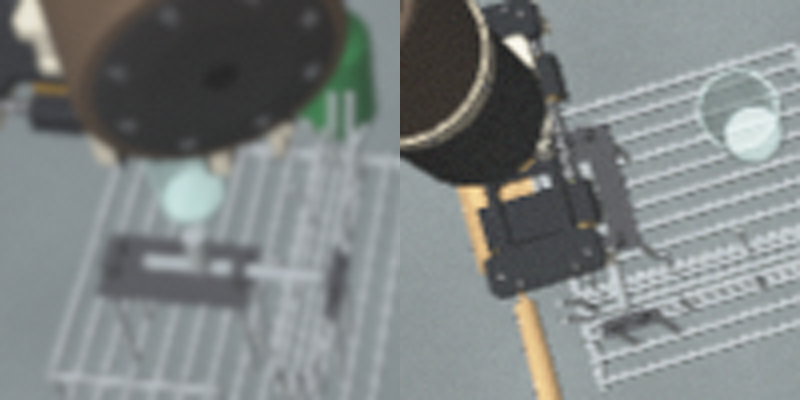

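The gripper is over the knob: in the side view the knob is at (195,238), between the fingertips above it. I go down and close on it.

send_rows(
  moves=[
    {"slide":[0.025,0.015,0.2],"turn":0.002,"gripper":0.6},
    {"slide":[0.025,0.015,0.4],"turn":0.002,"gripper":0.6},
    {"slide":[0.025,0.015,0.6],"turn":0.002,"gripper":0.6},
    {"slide":[0.025,0.015,0.77],"turn":0.002,"gripper":0.6},
    {"slide":[0.025,0.015,0.77],"turn":0.002,"gripper":0.4},
  ],
)

```text
time_s: 4.52
tcp_pos: [0.5168, 0.2641, 0.1389]
eef_rot: [179.6, -0.2, -74.0]
contact_force: [-1.3, -1.0, -0.4]
gripper_width: 0.0499
gripper_force: 0.0
```

send_rows(
  moves=[
    {"slide":[0,0,0],"turn":0,"gripper":0.1},
    {"slide":[0,0,0],"turn":0,"gripper":0.1},
    {"slide":[0,0,0],"turn":0,"gripper":0.1},
    {"slide":[0,0,0],"turn":0,"gripper":0.1},
    {"slide":[0,0,0],"turn":0,"gripper":0.1},
  ],
  newtons=15,
)

```text
time_s: 4.93
tcp_pos: [0.5204, 0.2678, 0.1453]
eef_rot: [-179.8, 0.1, -73.8]
contact_force: [2.7, -0.5, 2.2]
gripper_width: 0.018
gripper_force: 1.3
```

send_rows(
  moves=[
    {"slide":[0,0,0],"turn":0,"gripper":0.0},
    {"slide":[0,0,0],"turn":0,"gripper":0.0},
    {"slide":[0,0,0],"turn":0,"gripper":0.0},
    {"slide":[0,0,0],"turn":0,"gripper":0.0},
    {"slide":[0,0,0],"turn":0,"gripper":0.0},
  ],
  newtons=20,
)

```text
time_s: 5.35
tcp_pos: [0.5206, 0.2678, 0.1452]
eef_rot: [-179.8, 0.0, -73.8]
contact_force: [0.1, -0.2, 7.3]
gripper_width: 0.0153
gripper_force: 20.0
```

```bash
python3 d.py .520 .273 .142 -73.7
```

```text
t 5.35 tcp [0.5206 0.2678 0.1452] [-1.7983e+02  4.0000e-02 -7.3810e+01] w 0.0153 F [ 0.1 -0.2  7.3]
slide [-0.034 -0.006  0.021] turn -0.001 m
```

send_rows(
  moves=[
    {"slide":[0,-0.04,-0.01],"turn":0,"gripper":0.0},
    {"slide":[0,-0.08,-0.01],"turn":0,"gripper":0.0},
    {"slide":[0,-0.12,-0.01],"turn":0,"gripper":0.0},
    {"slide":[0,-0.16,-0.01],"turn":0,"gripper":0.0},
    {"slide":[0,-0.2,-0.01],"turn":0,"gripper":0.0},
  ],
)

```text
time_s: 5.77
tcp_pos: [0.5491, 0.2762, 0.1453]
eef_rot: [-180.0, 0.0, -73.8]
contact_force: [-4.8, 2.8, 3.8]
gripper_width: 0.0152
gripper_force: 20.0
```

send_rows(
  moves=[
    {"slide":[0,-0.02,0],"turn":0,"gripper":0.0},
    {"slide":[0,-0.035,0],"turn":0,"gripper":0.0},
    {"slide":[0,-0.05,0],"turn":0,"gripper":0.0},
    {"slide":[0,-0.05,0],"turn":0,"gripper":0.0},
    {"slide":[0,-0.05,0],"turn":0,"gripper":0.0},
  ],
)

```text
time_s: 6.18
tcp_pos: [0.5564, 0.2784, 0.1453]
eef_rot: [-179.9, 0.0, -73.8]
contact_force: [-0.2, 4.7, 3.1]
gripper_width: 0.0155
gripper_force: 20.0
```

```bash
python3 d.py .520 .273 .142 -73.7
```

```text
t 6.1833 tcp [0.5564 0.2784 0.1453] [-1.799e+02  4.000e-02 -7.384e+01] w 0.0155 F [-0.2  4.7  3.1]
slide [-0.033  0.243  0.022] turn -0.002 m
```

send_rows(
  moves=[
    {"slide":[0,-0.01,0],"turn":0,"gripper":0.0},
    {"slide":[0,-0.02,0],"turn":0,"gripper":0.0},
    {"slide":[0,-0.03,0],"turn":0,"gripper":0.0},
    {"slide":[0,-0.03,0],"turn":0,"gripper":0.0},
    {"slide":[0,-0.03,0],"turn":0,"gripper":0.0},
  ],
)

```text
time_s: 6.6
tcp_pos: [0.5599, 0.2794, 0.1453]
eef_rot: [-180.0, 0.0, -73.8]
contact_force: [-2.5, 4.7, 4.1]
gripper_width: 0.0152
gripper_force: 20.0
```

send_rows(
  moves=[
    {"slide":[0,-0.01,0],"turn":0,"gripper":0.0},
    {"slide":[0,-0.02,0],"turn":0,"gripper":0.0},
    {"slide":[0,-0.02,0],"turn":0,"gripper":0.0},
    {"slide":[0,-0.02,0],"turn":0,"gripper":0.0},
    {"slide":[0,-0.02,0],"turn":0,"gripper":0.0},
  ],
)

```text
time_s: 7.02
tcp_pos: [0.5627, 0.2802, 0.1453]
eef_rot: [-180.0, 0.0, -73.8]
contact_force: [-2.7, 4.7, 4.0]
gripper_width: 0.0154
gripper_force: 20.0
```

send_rows(
  moves=[
    {"slide":[0,-0.01,0],"turn":0,"gripper":0.0},
    {"slide":[0,-0.02,0],"turn":0,"gripper":0.0},
    {"slide":[0,-0.02,0],"turn":0,"gripper":0.0},
    {"slide":[0,-0.02,0],"turn":0,"gripper":0.0},
    {"slide":[0,-0.02,0],"turn":0,"gripper":0.0},
  ],
)

```text
time_s: 7.43
tcp_pos: [0.5646, 0.2808, 0.1452]
eef_rot: [179.9, 0.0, -73.8]
contact_force: [-7.8, 4.8, 6.9]
gripper_width: 0.0155
gripper_force: 20.0
```

send_rows(
  moves=[
    {"slide":[0,-0.01,0],"turn":0,"gripper":0.0},
    {"slide":[0,-0.02,0],"turn":0,"gripper":0.0},
    {"slide":[0,-0.02,0],"turn":0,"gripper":0.0},
    {"slide":[0,-0.02,0],"turn":0,"gripper":0.0},
    {"slide":[0,-0.02,0],"turn":0,"gripper":0.0},
  ],
)

```text
time_s: 7.85
tcp_pos: [0.5648, 0.2807, 0.145]
eef_rot: [179.6, -0.0, -73.8]
contact_force: [-18.2, 4.5, 14.1]
gripper_width: 0.0154
gripper_force: 20.0
```

The bolt has hit its back stop, with the TCP at (0.5646, 0.2807) and the force rising. I release it and go up.

send_rows(
  moves=[
    {"slide":[0,0.01,-0.01],"turn":0,"gripper":0.0},
    {"slide":[0,0.02,-0.01],"turn":0,"gripper":0.0},
    {"slide":[0,0.02,-0.01],"turn":0,"gripper":0.5},
    {"slide":[0,0.02,-0.01],"turn":0,"gripper":0.5},
    {"slide":[0,0.02,-0.01],"turn":0,"gripper":0.5},
  ],
)

```text
time_s: 8.27
tcp_pos: [0.5656, 0.2798, 0.1463]
eef_rot: [180.0, -0.1, -73.9]
contact_force: [-0.4, -0.6, 0.0]
gripper_width: 0.03
gripper_force: 0.0
```

send_rows(
  moves=[
    {"slide":[0,0,-0.1],"turn":0,"gripper":0.5},
    {"slide":[0,0,-0.3],"turn":0,"gripper":0.5},
    {"slide":[0,0,-0.5],"turn":0,"gripper":0.5},
    {"slide":[0,0,-0.7],"turn":0,"gripper":0.5},
    {"slide":[0,0,-0.9],"turn":0,"gripper":0.5},
  ],
)

```text
time_s: 8.68
tcp_pos: [0.5656, 0.2798, 0.283]
eef_rot: [180.0, -0.0, -73.9]
contact_force: [0.8, 0.8, 0.6]
gripper_width: 0.0436
gripper_force: 0.0
```

```bash
python3 d.py .4995 -.2417 .25 -83.3
```

```text
t 8.6833 tcp [0.5656 0.2798 0.283 ] [ 1.7997e+02 -4.0000e-02 -7.3870e+01] w 0.0436 F [0.8 0.8 0.6]
slide [3.217 1.389 0.22 ] turn 0.105 m
```

send_rows(
  moves=[
    {"slide":[0.16,0.07,0],"turn":0,"gripper":0.5},
    {"slide":[0.37,0.16,0],"turn":0,"gripper":0.5},
    {"slide":[0.58,0.25,0],"turn":0,"gripper":0.5},
    {"slide":[0.79,0.34,0],"turn":0,"gripper":0.5},
    {"slide":[1,0.43,0],"turn":0,"gripper":0.5},
  ],
)

```text
time_s: 9.1
tcp_pos: [0.5449, 0.1166, 0.2817]
eef_rot: [180.0, -0.0, -73.8]
contact_force: [-0.3, 0.2, 0.5]
gripper_width: 0.0435
gripper_force: 0.0
```

send_rows(
  moves=[
    {"slide":[0.2,0.086,0],"turn":0,"gripper":0.5},
    {"slide":[0.4,0.172,0],"turn":0,"gripper":0.5},
    {"slide":[0.6,0.258,0],"turn":0,"gripper":0.5},
    {"slide":[0.8,0.344,0],"turn":0,"gripper":0.5},
    {"slide":[1,0.43,0],"turn":0,"gripper":0.5},
  ],
)

```text
time_s: 9.52
tcp_pos: [0.5245, -0.0455, 0.2818]
eef_rot: [180.0, -0.0, -73.9]
contact_force: [0.6, 1.0, -0.4]
gripper_width: 0.0437
gripper_force: 0.0
```

send_rows(
  moves=[
    {"slide":[0.2,0.086,0.02],"turn":0.02,"gripper":0.5},
    {"slide":[0.4,0.172,0.06],"turn":0.05,"gripper":0.5},
    {"slide":[0.6,0.258,0.1],"turn":0.08,"gripper":0.5},
    {"slide":[0.8,0.344,0.15],"turn":0.105,"gripper":0.5},
    {"slide":[1,0.43,0.2],"turn":0.105,"gripper":0.5},
  ],
)

```text
time_s: 9.93
tcp_pos: [0.5042, -0.2076, 0.2516]
eef_rot: [-180.0, -0.0, -83.5]
contact_force: [2.2, 0.1, -0.0]
gripper_width: 0.044
gripper_force: 0.0
```

```bash
python3 d.py .4995 -.2417 .25 -83.3; python3 - <<'E'
from h import *
np.set_printoptions(precision=4,suppress=True)
for n in('side','top'):
    c=cap(n,n+'2')
    for t in('knob','bolt','board'):
        for r in optics.look_for(n,t)[:4]: print(n,t,round(r['p'],2),np.array(r['location']))
E
```

```text
t 9.9333 tcp [ 0.5042 -0.2076  0.2516] [-1.7999e+02 -3.0000e-02 -8.3460e+01] w 0.044 F [ 2.2  0.1 -0. ]
slide [0.223 0.057 0.011] turn -0.002 m
side knob 0.64 [0.5576 0.2832 0.129 ]
side bolt 0.61 [0.5524 0.2824 0.1321]
side board 0.8 [ 0.4929 -0.2117  0.1089]
side board 0.74 [ 0.3578 -0.4907  0.0779]
side board 0.69 [ 0.1879 -0.2836  0.0791]
top bolt 0.57 [0.5515 0.2754 0.1306]
top board 0.84 [ 0.3601 -0.4978  0.0977]
top board 0.7 [ 0.1857 -0.2847  0.1119]
top board 0.67 [ 0.4962 -0.1938  0.1334]
```

send_rows(
  moves=[
    {"slide":[0.1,0.03,0.05],"turn":0,"gripper":0.5},
    {"slide":[0.22,0.055,0.2],"turn":0,"gripper":0.5},
    {"slide":[0.22,0.055,0.4],"turn":0,"gripper":0.5},
    {"slide":[0.22,0.055,0.5],"turn":0,"gripper":0.5},
    {"slide":[0.22,0.055,0.5],"turn":0,"gripper":0.5},
  ],
)

```text
time_s: 10.75
tcp_pos: [0.4987, -0.238, 0.1733]
eef_rot: [179.7, 0.1, -83.3]
contact_force: [-0.5, 0.2, 0.2]
gripper_width: 0.0439
gripper_force: 0.0
```

```bash
python3 d.py .4995 -.2417 .122 -83.3; python3 - <<'E'
from h import *
S=cap('side');T=cap('top')
f=lambda c,x,y,k=100:cv2.resize(c['img'][y:y+75,x:x+k,::-1],(400,300),interpolation=cv2.INTER_CUBIC)
cv2.imwrite('pics/q1.png',cv2.vconcat([cv2.hconcat([f(S,290,110),f(T,345,145)]),cv2.hconcat([f(S,210,215),f(T,195,135)])]))
E
```

```text
t 10.75 tcp [ 0.4987 -0.238   0.1733] [ 1.797e+02  1.200e-01 -8.327e+01] w 0.0439 F [-0.5  0.2  0.2]
slide [ 0.025 -0.002  0.342] turn 0.0 m
```

View pics/q1.png

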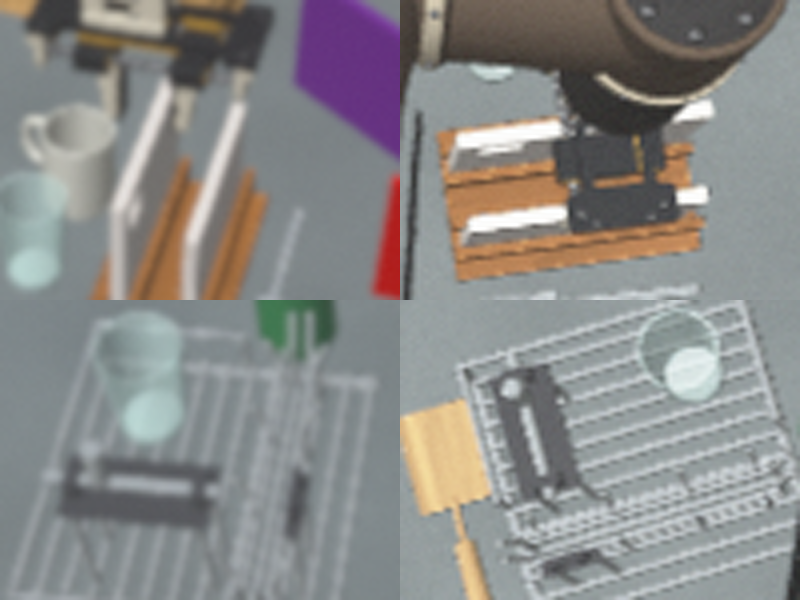

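The bolt is clear of the bay, with the knob at the back at (510,385) in the montage, and the fingers straddle the holed board. I go down and grip it.

send_rows(
  moves=[
    {"slide":[0.01,0,0.1],"turn":0,"gripper":0.5},
    {"slide":[0.025,0,0.2],"turn":0,"gripper":0.5},
    {"slide":[0.025,0,0.3],"turn":0,"gripper":0.5},
    {"slide":[0.025,0,0.342],"turn":0,"gripper":0.5},
    {"slide":[0.025,0,0.342],"turn":0,"gripper":0.3},
  ],
)

```text
time_s: 11.27
tcp_pos: [0.5013, -0.2426, 0.1254]
eef_rot: [180.0, 0.0, -83.2]
contact_force: [-1.2, -0.8, -0.3]
gripper_width: 0.0408
gripper_force: 0.0
```

send_rows(
  moves=[
    {"slide":[0,0,0],"turn":0,"gripper":0.05},
    {"slide":[0,0,0],"turn":0,"gripper":0},
    {"slide":[0,0,0],"turn":0,"gripper":0},
    {"slide":[0,0,0],"turn":0,"gripper":0},
    {"slide":[0,0,0],"turn":0,"gripper":0},
  ],
  newtons=40,
)

```text
time_s: 11.68
tcp_pos: [0.5013, -0.243, 0.126]
eef_rot: [-180.0, -0.0, -83.3]
contact_force: [-1.5, 1.0, 4.2]
gripper_width: 0.0119
gripper_force: 40.0
```

send_rows(
  moves=[
    {"slide":[0,0,0],"turn":0,"gripper":0},
    {"slide":[0,0,0],"turn":0,"gripper":0},
    {"slide":[0,0,0],"turn":0,"gripper":0},
    {"slide":[0,0,0],"turn":0,"gripper":0},
    {"slide":[0,0,0],"turn":0,"gripper":0},
  ],
)

```text
time_s: 12.1
tcp_pos: [0.5013, -0.2431, 0.1261]
eef_rot: [-180.0, -0.0, -83.3]
contact_force: [-2.0, 1.9, 5.5]
gripper_width: 0.0117
gripper_force: 40.0
```

send_rows(
  moves=[
    {"slide":[0,0,-0.05],"turn":0,"gripper":0},
    {"slide":[0,0,-0.15],"turn":0,"gripper":0},
    {"slide":[0,0,-0.3],"turn":0,"gripper":0},
    {"slide":[0,0,-0.45],"turn":0,"gripper":0},
    {"slide":[0,0,-0.6],"turn":0,"gripper":0},
  ],
)

```text
time_s: 12.52
tcp_pos: [0.5003, -0.2427, 0.2158]
eef_rot: [179.9, 0.1, -83.3]
contact_force: [1.2, -0.6, -3.1]
gripper_width: 0.0115
gripper_force: 40.0
```

send_rows(
  moves=[
    {"slide":[0,0,-0.15],"turn":0,"gripper":0},
    {"slide":[0,0,-0.3],"turn":0,"gripper":0},
    {"slide":[0,0,-0.45],"turn":0,"gripper":0},
    {"slide":[0,0,-0.55],"turn":0,"gripper":0},
    {"slide":[0,0,-0.63],"turn":0,"gripper":0},
  ],
)

```text
time_s: 12.93
tcp_pos: [0.5009, -0.2429, 0.3113]
eef_rot: [-180.0, 0.0, -83.3]
contact_force: [0.2, 0.4, -4.0]
gripper_width: 0.0121
gripper_force: 40.0
```

```bash
python3 - <<'E'
import numpy as np
k=np.array([.5647,.2807]); a=np.radians(16.325); rx=np.array([np.cos(a),np.sin(a)]); ry=np.array([-np.sin(a),np.cos(a)])
o=np.array([.4775,.1923]); o=o+rx*((k-o)@rx-.1073); print('rack origin',o,'tcp target',o-ry*.0016)
E
python3 d.py .4784 .191 .31 -73.7
```

```text
rack origin [0.47868261 0.19264638] tcp target [0.47913234 0.19111089]
t 12.9333 tcp [ 0.5009 -0.2429  0.3113] [-1.7995e+02  1.0000e-02 -8.3310e+01] w 0.0121 F [ 0.2  0.4 -4. ]
slide [-2.89  -0.188  0.009] turn -0.107 m
```

send_rows(
  moves=[
    {"slide":[-0.15,-0.01,0],"turn":0,"gripper":0},
    {"slide":[-0.35,-0.02,0],"turn":0,"gripper":0},
    {"slide":[-0.56,-0.03,0],"turn":0,"gripper":0},
    {"slide":[-0.77,-0.05,0],"turn":0,"gripper":0},
    {"slide":[-0.98,-0.06,0],"turn":0,"gripper":0},
  ],
)

```text
time_s: 13.35
tcp_pos: [0.492, -0.0946, 0.3094]
eef_rot: [179.9, 0.0, -83.4]
contact_force: [1.2, 0.5, -4.0]
gripper_width: 0.0117
gripper_force: 40.0
```

send_rows(
  moves=[
    {"slide":[-0.2,-0.01,0],"turn":0,"gripper":0},
    {"slide":[-0.4,-0.02,0],"turn":0,"gripper":0},
    {"slide":[-0.6,-0.03,0],"turn":0,"gripper":0},
    {"slide":[-0.8,-0.05,0],"turn":0,"gripper":0},
    {"slide":[-1,-0.06,0],"turn":0,"gripper":0},
  ],
)

```text
time_s: 13.77
tcp_pos: [0.4834, 0.0555, 0.3096]
eef_rot: [179.9, 0.0, -83.3]
contact_force: [0.8, -0.9, -3.7]
gripper_width: 0.0116
gripper_force: 40.0
```

send_rows(
  moves=[
    {"slide":[-0.2,-0.015,0],"turn":-0.02,"gripper":0},
    {"slide":[-0.4,-0.03,0],"turn":-0.05,"gripper":0},
    {"slide":[-0.6,-0.04,0],"turn":-0.08,"gripper":0},
    {"slide":[-0.8,-0.055,0],"turn":-0.1,"gripper":0},
    {"slide":[-0.91,-0.065,0],"turn":-0.107,"gripper":0},
  ],
)

```text
time_s: 14.18
tcp_pos: [0.4772, 0.1933, 0.3093]
eef_rot: [179.9, 0.0, -73.5]
contact_force: [0.2, -0.1, -3.9]
gripper_width: 0.0117
gripper_force: 40.0
```

send_rows(
  moves=[
    {"slide":[0,0,0],"turn":0,"gripper":0},
    {"slide":[0,0,0],"turn":0,"gripper":0},
    {"slide":[0,0,0],"turn":0,"gripper":0},
    {"slide":[0,0,0],"turn":0,"gripper":0},
    {"slide":[0,0,0],"turn":0,"gripper":0},
  ],
)

```text
time_s: 14.6
tcp_pos: [0.478, 0.1899, 0.3099]
eef_rot: [180.0, 0.0, -73.7]
contact_force: [0.4, -0.4, -3.5]
gripper_width: 0.0119
gripper_force: 40.0
```

```bash
python3 d.py .479 .1912 .240 -73.7; python3 - <<'E'
from h import *
np.set_printoptions(precision=4,suppress=True)
for n in('side','top'):
    c=cap(n,n+'3')
    for r in optics.look_for(n,'board')[:3]: print(n,round(r['p'],2),np.array(r['location']),proj(c,r['location'])[0].round())
E
```

```text
t 14.6 tcp [0.478  0.1899 0.3099] [179.99   0.   -73.74] w 0.0119 F [ 0.4 -0.4 -3.5]
slide [-0.006 -0.009  0.466] turn -0.0 m
side 0.97 [ 0.1846 -0.2883  0.081 ] [414. 173.]
side 0.81 [0.4579 0.2409 0.2732] [271. 228.]
side 0.8 [ 0.3307 -0.4795  0.0607] [389. 136.]
top 0.92 [ 0.3614 -0.4953  0.0972] [469. 220.]
top 0.91 [ 0.1856 -0.2807  0.114 ] [404. 277.]
top 0.75 [0.4846 0.1465 0.2968] [260. 173.]
```

send_rows(
  moves=[
    {"slide":[-0.003,-0.005,0.1],"turn":0,"gripper":0},
    {"slide":[-0.006,-0.009,0.25],"turn":0,"gripper":0},
    {"slide":[-0.006,-0.009,0.4],"turn":0,"gripper":0},
    {"slide":[-0.006,-0.009,0.55],"turn":0,"gripper":0},
    {"slide":[-0.006,-0.009,0.6],"turn":0,"gripper":0},
  ],
)

```text
time_s: 15.22
tcp_pos: [0.4775, 0.1909, 0.2166]
eef_rot: [179.7, -0.1, -73.7]
contact_force: [0.4, -0.2, -4.2]
gripper_width: 0.0119
gripper_force: 40.0
```

send_rows(
  moves=[
    {"slide":[0,0,0],"turn":0,"gripper":0},
    {"slide":[0,0,0],"turn":0,"gripper":0},
    {"slide":[0,0,0],"turn":0,"gripper":0},
    {"slide":[0,0,0],"turn":0,"gripper":0},
    {"slide":[0,0,0],"turn":0,"gripper":0},
  ],
)

```text
time_s: 15.63
tcp_pos: [0.4796, 0.1924, 0.221]
eef_rot: [-179.9, 0.0, -73.7]
contact_force: [-0.5, -0.1, -4.5]
gripper_width: 0.0117
gripper_force: 40.0
```

```bash
python3 d.py .479 .1912 .160 -73.7; python3 - <<'E'
from h import *
S=cap('side');T=cap('top'); g=get_state(); p=g['tcp_pos']; a=np.radians(g['eef_rot'][2]+90)
def W(o,a,P):
    P=np.array(P,float)/1000; c,s=np.cos(a),np.sin(a); return np.c_[o[0]+c*P[:,0]-s*P[:,1],o[1]+s*P[:,0]+c*P[:,1],o[2]+P[:,2]]
ims=[]
for c,(x,y) in((S,(215,190)),(T,(195,135))):
    im=cv2.resize(c['img'][y:y+100,x:x+100,::-1],(400,400),interpolation=cv2.INTER_CUBIC)
    bo=np.array([p[0],p[1],p[2]-.114]); 
    for col,P in(((0,0,255),W(bo,a,[[-6,-98,0],[-6,102,0],[-6,102,140],[-6,-98,140],[-6,-98,0]])),((0,255,255),W([.4787,.1926,0],np.radians(16.3),[[-8.5,-106,14],[-8.5,106,14],[8.5,106,14],[8.5,-106,14],[-8.5,-106,14]]))):
        q=(proj(c,P)-[x,y]+.5)*4-.5; cv2.polylines(im,[np.round(q*8).astype(np.int32)],False,col,1,cv2.LINE_AA,3)
    ims.append(im)
cv2.imwrite('pics/q2.png',cv2.hconcat(ims))
E
```

```text
t 15.6333 tcp [0.4796 0.1924 0.221 ] [-1.7989e+02  4.0000e-02 -7.3660e+01] w 0.0117 F [-0.5 -0.1 -4.5]
slide [0.007 0.006 0.407] turn 0.0 m
```

View pics/q2.png

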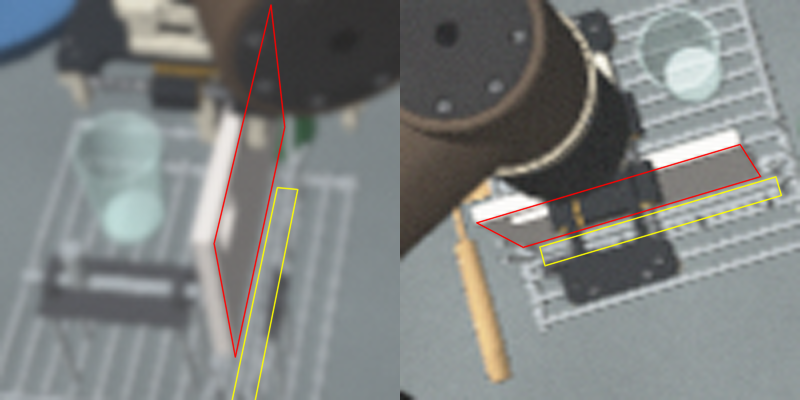

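The held board matches its overlay in the top view, above the bay, with the hole at the bolt end. I lower it slowly.

send_rows(
  moves=[
    {"slide":[0.003,0.003,0.06],"turn":0,"gripper":0},
    {"slide":[0.004,0.004,0.13],"turn":0,"gripper":0},
    {"slide":[0.004,0.004,0.2],"turn":0,"gripper":0},
    {"slide":[0.004,0.004,0.27],"turn":0,"gripper":0},
    {"slide":[0.004,0.004,0.27],"turn":0,"gripper":0},
  ],
)

```text
time_s: 16.15
tcp_pos: [0.4772, 0.1903, 0.1761]
eef_rot: [179.7, -0.1, -73.7]
contact_force: [-0.1, -0.6, -4.8]
gripper_width: 0.0116
gripper_force: 40.0
```

send_rows(
  moves=[
    {"slide":[0,0,0.05],"turn":0,"gripper":0},
    {"slide":[0,0,0.1],"turn":0,"gripper":0},
    {"slide":[0,0,0.15],"turn":0,"gripper":0},
    {"slide":[0,0,0.15],"turn":0,"gripper":0},
    {"slide":[0,0,0.15],"turn":0,"gripper":0},
  ],
)

```text
time_s: 16.57
tcp_pos: [0.4785, 0.1911, 0.1563]
eef_rot: [179.9, -0.0, -73.7]
contact_force: [-0.2, 0.7, -2.7]
gripper_width: 0.0118
gripper_force: 40.0
```

No contact yet. Continuing to the floor.

send_rows(
  moves=[
    {"slide":[0,0,0.03],"turn":0,"gripper":0},
    {"slide":[0,0,0.06],"turn":0,"gripper":0},
    {"slide":[0,0,0.09],"turn":0,"gripper":0},
    {"slide":[0,0,0.12],"turn":0,"gripper":0},
    {"slide":[0,0,0.12],"turn":0,"gripper":0},
  ],
)

```text
time_s: 16.98
tcp_pos: [0.4781, 0.1909, 0.1377]
eef_rot: [179.9, -0.0, -73.7]
contact_force: [0.1, -0.6, -3.8]
gripper_width: 0.0118
gripper_force: 40.0
```

send_rows(
  moves=[
    {"slide":[0,0,0.02],"turn":0,"gripper":0},
    {"slide":[0,0,0.04],"turn":0,"gripper":0},
    {"slide":[0,0,0.06],"turn":0,"gripper":0},
    {"slide":[0,0,0.06],"turn":0,"gripper":0},
    {"slide":[0,0,0.06],"turn":0,"gripper":0},
  ],
)

```text
time_s: 17.4
tcp_pos: [0.4786, 0.1912, 0.1296]
eef_rot: [180.0, -0.0, -73.7]
contact_force: [0.0, -0.4, -3.5]
gripper_width: 0.0117
gripper_force: 40.0
```

send_rows(
  moves=[
    {"slide":[0,0,0.01],"turn":0,"gripper":0},
    {"slide":[0,0,0.02],"turn":0,"gripper":0},
    {"slide":[0,0,0.02],"turn":0,"gripper":0},
    {"slide":[0,0,0.02],"turn":0,"gripper":0},
    {"slide":[0,0,0.02],"turn":0,"gripper":0},
  ],
)

```text
time_s: 17.82
tcp_pos: [0.4792, 0.1913, 0.128]
eef_rot: [-179.9, -0.0, -73.6]
contact_force: [-1.9, -2.3, 5.7]
gripper_width: 0.0117
gripper_force: 40.0
```

The board is on the bay floor: z is 0.128 as computed, with 5.7 N upward. I release it and rise.

send_rows(
  moves=[
    {"slide":[0,0,-0.01],"turn":0,"gripper":0.15},
    {"slide":[0,0,-0.01],"turn":0,"gripper":0.3},
    {"slide":[0,0,-0.01],"turn":0,"gripper":0.4},
    {"slide":[0,0,-0.01],"turn":0,"gripper":0.4},
    {"slide":[0,0,-0.01],"turn":0,"gripper":0.4},
  ],
  newtons=20,
)

```text
time_s: 18.23
tcp_pos: [0.4787, 0.1914, 0.1283]
eef_rot: [-180.0, 0.0, -73.7]
contact_force: [0.0, 0.3, 0.4]
gripper_width: 0.0327
gripper_force: 0.0
```

send_rows(
  moves=[
    {"slide":[0,0,-0.08],"turn":0,"gripper":0.4},
    {"slide":[0,0,-0.2],"turn":0,"gripper":0.4},
    {"slide":[0,0,-0.4],"turn":0,"gripper":0.4},
    {"slide":[0,0,-0.6],"turn":0,"gripper":0.4},
    {"slide":[0,0,-0.75],"turn":0,"gripper":0.4},
  ],
)

```text
time_s: 18.65
tcp_pos: [0.4791, 0.1914, 0.2432]
eef_rot: [-179.9, 0.0, -73.6]
contact_force: [0.4, 0.8, 0.7]
gripper_width: 0.035
gripper_force: 0.0
```

```bash
python3 d.py .5989 .2945 .144 -73.7
```

```text
t 18.65 tcp [0.4791 0.1914 0.2432] [-1.7991e+02  1.0000e-02 -7.3650e+01] w 0.035 F [0.4 0.8 0.7]
slide [-0.434 -0.96   0.661] turn 0.001 m
```

send_rows(
  moves=[
    {"slide":[-0.1,-0.2,0],"turn":0,"gripper":0},
    {"slide":[-0.2,-0.42,0],"turn":0,"gripper":0},
    {"slide":[-0.3,-0.65,0],"turn":0,"gripper":0},
    {"slide":[-0.43,-0.86,0],"turn":0,"gripper":0},
    {"slide":[-0.43,-0.96,0],"turn":0,"gripper":0},
  ],
)

```text
time_s: 19.07
tcp_pos: [0.6008, 0.2969, 0.2394]
eef_rot: [180.0, -0.0, -73.6]
contact_force: [1.1, 0.4, -0.3]
gripper_width: 0.0074
gripper_force: 0.0
```

send_rows(
  moves=[
    {"slide":[0,0,0.1],"turn":0,"gripper":0},
    {"slide":[0,0,0.2],"turn":0,"gripper":0},
    {"slide":[0,0,0.35],"turn":0,"gripper":0},
    {"slide":[0,0,0.5],"turn":0,"gripper":0},
    {"slide":[0,0,0.63],"turn":0,"gripper":0},
  ],
)

```text
time_s: 19.48
tcp_pos: [0.5984, 0.2935, 0.1446]
eef_rot: [179.9, -0.0, -73.7]
contact_force: [-0.6, 0.3, -1.2]
gripper_width: 0.0004
gripper_force: 0.0
```

send_rows(
  moves=[
    {"slide":[0,0,0],"turn":0,"gripper":0},
    {"slide":[0,0,0],"turn":0,"gripper":0},
    {"slide":[0,0,0],"turn":0,"gripper":0},
    {"slide":[0,0,0],"turn":0,"gripper":0},
    {"slide":[0,0,0],"turn":0,"gripper":0},
  ],
)

```text
time_s: 19.9
tcp_pos: [0.5993, 0.2942, 0.148]
eef_rot: [-179.9, 0.1, -73.7]
contact_force: [-0.0, -0.2, 0.2]
gripper_width: 0.0005
gripper_force: 0.0
```

```bash
python3 d.py .5324 .2757 .146 -73.7
```

```text
t 19.9 tcp [0.5993 0.2942 0.148 ] [-1.7987e+02  5.0000e-02 -7.3660e+01] w 0.0005 F [-0.  -0.2  0.2]
slide [-0.007  0.463  0.013] turn 0.0 m
```

send_rows(
  moves=[
    {"slide":[0,0.04,0],"turn":0,"gripper":0},
    {"slide":[0,0.08,0],"turn":0,"gripper":0},
    {"slide":[0,0.12,0],"turn":0,"gripper":0},
    {"slide":[0,0.16,0],"turn":0,"gripper":0},
    {"slide":[0,0.2,0],"turn":0,"gripper":0},
  ],
)

```text
time_s: 20.32
tcp_pos: [0.5697, 0.2852, 0.1469]
eef_rot: [-179.9, 0.0, -73.6]
contact_force: [2.7, -0.3, 0.3]
gripper_width: 0.0002
gripper_force: 1.5
```

send_rows(
  moves=[
    {"slide":[0,0.04,0],"turn":0,"gripper":0},
    {"slide":[0,0.08,0],"turn":0,"gripper":0},
    {"slide":[0,0.12,0],"turn":0,"gripper":0},
    {"slide":[0,0.16,0],"turn":0,"gripper":0},
    {"slide":[0,0.18,0],"turn":0,"gripper":0},
  ],
)

```text
time_s: 20.73
tcp_pos: [0.5433, 0.2775, 0.1466]
eef_rot: [-180.0, 0.0, -73.7]
contact_force: [3.4, -0.4, 2.8]
gripper_width: 0.0006
gripper_force: 1.4
```

send_rows(
  moves=[
    {"slide":[0,0.01,0],"turn":0,"gripper":0},
    {"slide":[0,0.02,0],"turn":0,"gripper":0},
    {"slide":[0,0.03,0],"turn":0,"gripper":0},
    {"slide":[0,0.03,0],"turn":0,"gripper":0},
    {"slide":[0,0.03,0],"turn":0,"gripper":0},
  ],
)

```text
time_s: 21.15
tcp_pos: [0.5395, 0.2765, 0.1461]
eef_rot: [180.0, 0.0, -73.7]
contact_force: [2.0, 0.4, 1.1]
gripper_width: 0.0005
gripper_force: 0.9
```

send_rows(
  moves=[
    {"slide":[0,0.01,0],"turn":0,"gripper":0},
    {"slide":[0,0.02,0],"turn":0,"gripper":0},
    {"slide":[0,0.03,0],"turn":0,"gripper":0},
    {"slide":[0,0.03,0],"turn":0,"gripper":0},
    {"slide":[0,0.03,0],"turn":0,"gripper":0},
  ],
)

```text
time_s: 21.57
tcp_pos: [0.535, 0.2751, 0.1462]
eef_rot: [180.0, 0.0, -73.7]
contact_force: [1.6, 0.5, 2.0]
gripper_width: 0.0002
gripper_force: 0.8
```

```bash
python3 - <<'E'
from h import *
np.set_printoptions(precision=4,suppress=True)
S=cap('side');T=cap('top')
f=lambda c,x,y:cv2.resize(c['img'][y:y+100,x:x+100,::-1],(400,400),interpolation=cv2.INTER_CUBIC)
cv2.imwrite('pics/q3.png',cv2.hconcat([f(S,210,200),f(T,190,130)]))
E
```

send_rows(
  moves=[
    {"slide":[0,0.01,0],"turn":0,"gripper":0},
    {"slide":[0,0.02,0],"turn":0,"gripper":0},
    {"slide":[0,0.02,0],"turn":0,"gripper":0},
    {"slide":[0,0.02,0],"turn":0,"gripper":0},
    {"slide":[0,0.02,0],"turn":0,"gripper":0},
  ],
)

```text
time_s: 22.08
tcp_pos: [0.5322, 0.2742, 0.1462]
eef_rot: [180.0, -0.0, -73.7]
contact_force: [1.5, 0.6, 0.9]
gripper_width: 0.0005
gripper_force: 0.6
```

send_rows(
  moves=[
    {"slide":[0,0.01,0],"turn":0,"gripper":0},
    {"slide":[0,0.02,0],"turn":0,"gripper":0},
    {"slide":[0,0.02,0],"turn":0,"gripper":0},
    {"slide":[0,0.02,0],"turn":0,"gripper":0},
    {"slide":[0,0.02,0],"turn":0,"gripper":0},
  ],
)

```text
time_s: 22.5
tcp_pos: [0.5294, 0.2733, 0.1463]
eef_rot: [180.0, -0.0, -73.7]
contact_force: [1.4, -0.2, 0.1]
gripper_width: 0.0007
gripper_force: 0.6
```

send_rows(
  moves=[
    {"slide":[0,0.01,0],"turn":0,"gripper":0},
    {"slide":[0,0.02,0],"turn":0,"gripper":0},
    {"slide":[0,0.02,0],"turn":0,"gripper":0},
    {"slide":[0,0.02,0],"turn":0,"gripper":0},
    {"slide":[0,0.02,0],"turn":0,"gripper":0},
  ],
)

```text
time_s: 22.92
tcp_pos: [0.5289, 0.2734, 0.1466]
eef_rot: [-179.8, 0.0, -73.6]
contact_force: [12.6, 1.3, -5.9]
gripper_width: 0.0005
gripper_force: 5.6
```

send_rows(
  moves=[
    {"slide":[0,0.01,0],"turn":0,"gripper":0},
    {"slide":[0,0.02,0],"turn":0,"gripper":0},
    {"slide":[0,0.02,0],"turn":0,"gripper":0},
    {"slide":[0,0.02,0],"turn":0,"gripper":0},
    {"slide":[0,0.02,0],"turn":0,"gripper":0},
  ],
)

```text
time_s: 23.33
tcp_pos: [0.5287, 0.2734, 0.1469]
eef_rot: [-179.5, 0.1, -73.6]
contact_force: [22.9, 0.5, -13.6]
gripper_width: 0.0005
gripper_force: 11.1
```

The force has climbed to 23 N with no further motion, so the bolt is at a hard stop. I back off and check by picture that it is fully home.

send_rows(
  moves=[
    {"slide":[0,-0.04,0],"turn":0,"gripper":0},
    {"slide":[0,-0.1,0],"turn":0,"gripper":0},
    {"slide":[0,-0.15,0],"turn":0,"gripper":0},
    {"slide":[0,-0.15,-0.1],"turn":0,"gripper":0},
    {"slide":[0,-0.15,-0.3],"turn":0,"gripper":0},
  ],
)

```text
time_s: 23.75
tcp_pos: [0.5436, 0.2767, 0.1875]
eef_rot: [179.5, -0.2, -73.7]
contact_force: [0.3, 0.3, -0.4]
gripper_width: 0.0005
gripper_force: 0.0
```

send_rows(
  moves=[
    {"slide":[0.1,-0.05,-0.2],"turn":0,"gripper":0},
    {"slide":[0.3,-0.1,-0.4],"turn":0,"gripper":0},
    {"slide":[0.55,-0.1,-0.5],"turn":0,"gripper":0},
    {"slide":[0.8,-0.1,-0.6],"turn":0,"gripper":0},
    {"slide":[1,-0.1,-0.6],"turn":0,"gripper":0},
  ],
)

```text
time_s: 24.17
tcp_pos: [0.6037, 0.1367, 0.2851]
eef_rot: [-179.7, 0.0, -73.6]
contact_force: [0.9, 0.3, -0.1]
gripper_width: 0.0002
gripper_force: 0.0
```

send_rows(
  moves=[
    {"slide":[0.2,0,0],"turn":0,"gripper":0},
    {"slide":[0.45,0,0],"turn":0,"gripper":0},
    {"slide":[0.7,0,0],"turn":0,"gripper":0},
    {"slide":[0.9,0,0],"turn":0,"gripper":0},
    {"slide":[1,0,0],"turn":0,"gripper":0},
  ],
)

```text
time_s: 24.58
tcp_pos: [0.6445, -0.0088, 0.2809]
eef_rot: [179.9, -0.0, -73.8]
contact_force: [0.2, 0.0, -0.4]
gripper_width: 0.0004
gripper_force: 0.0
```

```bash
python3 - <<'E'
from h import *
np.set_printoptions(precision=4,suppress=True)
S=cap('side');T=cap('top')
f=lambda c,x,y:cv2.resize(c['img'][y:y+100,x:x+100,::-1],(400,400),interpolation=cv2.INTER_CUBIC)
cv2.imwrite('pics/q4.png',cv2.hconcat([f(S,210,200),f(T,190,130)]))
o=np.array([.4787,.1926]);a=np.radians(16.325)
for tr in(0,50,55,60):
    P=[[o[0]+x*np.cos(a)-.065*np.sin(a),o[1]+x*np.sin(a)+.065*np.cos(a),z] for x,z in((.107-tr/1e3,.166),(.022-tr/1e3,.126))]
    print(tr,'S',((proj(S,P)-[210,200])*4).round(),'T',((proj(T,P)-[190,130])*4+[400,0]).round())
for n in('side','top'):
    for t in('knob','board','bolt'):
        for r in optics.look_for(n,t)[:3]: print(n,t,round(r['p'],2),np.array(r['location']))
E
```

```text
0 S [[ 92. 207.]
 [222. 250.]] T [[530. 106.]
 [570. 217.]]
50 S [[164. 214.]
 [293. 257.]] T [[547. 166.]
 [587. 276.]]
55 S [[171. 215.]
 [300. 258.]] T [[549. 172.]
 [588. 282.]]
60 S [[179. 215.]
 [307. 259.]] T [[550. 178.]
 [590. 288.]]
side knob 0.59 [0.502  0.2713 0.1283]
side board 0.85 [0.4708 0.2128 0.1272]
side board 0.82 [ 0.194  -0.2818  0.0761]
side board 0.67 [ 0.3567 -0.4938  0.0779]
side bolt 0.46 [0.5006 0.271  0.1332]
top board 0.8 [ 0.1849 -0.2857  0.1123]
top board 0.77 [ 0.3629 -0.4971  0.0994]
top board 0.44 [0.4959 0.1154 0.1286]
top bolt 0.31 [ 0.6047 -0.306   0.0335]
```

View pics/q4.png

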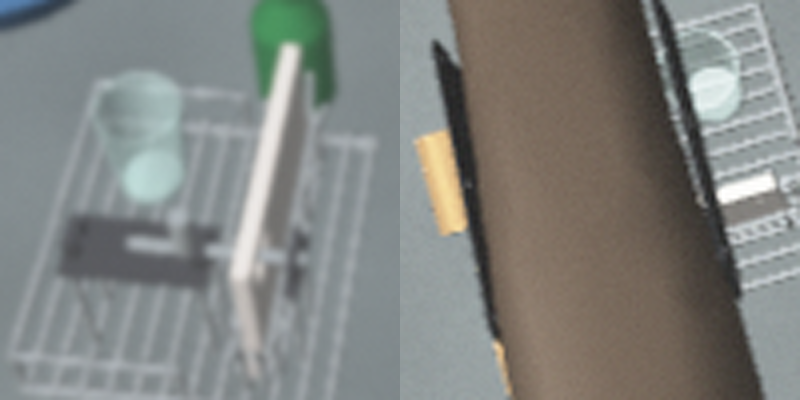

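The side view shows the knob at (178,212) against (179,215) predicted for 60 mm of travel. The rod passes through the board's hole into the keeper at (300,260). Handing in.

```bash
python3 -c "
from plant import order; print(order.close_job())"
```

```text
the job is handed in; nothing more can be done
None
```

The holed board stands in the rack bay, with the bolt pushed through its hole to the hard stop. The side view matches full 60 mm travel with the rod in the keeper, and the job is handed in at about 25 s; the judge gave no verdict.

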